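Put the hole saws away in their storage blocks

TASK

Put the four hole saws on the bench away: stand each one upright, teeth down, fully home in the recess of the plywood block bored for its size (smallest saw in the smallest recess, and so on up to the largest). Do not let a saw fall over, and leave the glass jar standing where it is.

Things in the scene. Friction and masses are not known exactly. Their poses are not given: they have to be found in the camera images.
- saw_a: hole saw, 25 mm across: a dark steel drum 44 mm tall with fine teeth round its lower edge, standing teeth down, with a bright hexagonal shank (11 mm thick) rising 40 mm from the middle of its flat top, so 84 mm tall in all; about 80 g. Grip it by the shank, from any side. Origin: centre of the underside; z runs up along the shank
- saw_b: hole saw, 42 mm across: a dark steel drum 44 mm tall with fine teeth round its lower edge, standing teeth down, with a bright hexagonal shank (11 mm thick) rising 40 mm from the middle of its flat top, so 84 mm tall in all; about 130 g. Grip it by the shank, from any side. Origin: centre of the underside; z runs up along the shank
- saw_c: hole saw, 59 mm across: a dark steel drum 44 mm tall with fine teeth round its lower edge, standing teeth down, with a bright hexagonal shank (11 mm thick) rising 40 mm from the middle of its flat top, so 84 mm tall in all; about 200 g. Grip it by the shank, from any side. Origin: centre of the underside; z runs up along the shank
- saw_d: hole saw, 76 mm across: a dark steel drum 44 mm tall with fine teeth round its lower edge, standing teeth down, with a bright hexagonal shank (11 mm thick) rising 40 mm from the middle of its flat top, so 84 mm tall in all; about 300 g. Grip it by the shank, from any side. Origin: centre of the underside; z runs up along the shank
- block_a: storage block for the 25 mm saw: a fixed square of plywood 65 x 65 mm, 24 mm high, with one round flat-bottomed recess 40 mm across and 12 mm deep bored in the middle of its top. Origin: centre of its underside (recess floor 12 mm above it); z up, x and y along its sides
- block_b: storage block for the 42 mm saw: a fixed square of plywood 82 x 82 mm, 24 mm high, with one round flat-bottomed recess 57 mm across and 12 mm deep bored in the middle of its top. Origin: centre of its underside (recess floor 12 mm above it); z up, x and y along its sides
- block_c: storage block for the 59 mm saw: a fixed square of plywood 99 x 99 mm, 24 mm high, with one round flat-bottomed recess 74 mm across and 12 mm deep bored in the middle of its top. Origin: centre of its underside (recess floor 12 mm above it); z up, x and y along its sides
- block_d: storage block for the 76 mm saw: a fixed square of plywood 116 x 116 mm, 24 mm high, with one round flat-bottomed recess 91 mm across and 12 mm deep bored in the middle of its top. Origin: centre of its underside (recess floor 12 mm above it); z up, x and y along its sides
- jar: closed glass jar, 60 mm across and 80 mm tall with a steel lid, standing loose among the saws and blocks; to be left alone. Origin: centre of its underside; z up
Things that resemble listed ones, but are neither listed nor needed, are in the scene too. Leave any red or yellow look-alike of the saw_d alone.

How it is judged:
By the outcome, as a careful person would: the job done as asked, in the order asked, and still so for the second after the job is handed in, with the robot touching nothing.
It also fails if it takes over 120 s, if anything falls off the work surface, if the arm or the gripper's body presses on something with over 40 N, if the wrist force passes 120 N, or if a joint passes its speed limit or range.

ROBOT

A 6-joint arm with a two-finger parallel gripper is mounted at the origin on the work surface. World frame = base frame: x ahead of the robot, y to its left, z up, the work surface at z = 0. Lengths are in m, angles in degrees, forces in N, time in s.
With the tool pointing down it reaches from about 0.425 to 0.95 m from the base axis. Payload 3.5 kg.
Tool frame: the origin (TCP) lies at the very end of the fingers, on their centre line; the grasp point (between the pads) lies 19 mm behind it; z points along the fingers, y is the direction in which the jaws open and shut (so a half turn about z gives the same grasp; the last joint's range is limited). The gripper opens to 85 mm and grips with 20 to 120 N. Pads are 22 mm wide; open, the fingers measure 114 mm over their backs; the gripper's body (76 mm by 85 mm) begins 54 mm behind the grasp point. The pads swing forward as they close: fully open they stand 13 mm farther back than shut.
Start: joints at [-8.594, 16.404, 90.338, -0, 73.258, -8.594], TCP at [0.675, 0, 0.231] pointing down, gripper open.
Joint ranges: [-158.93, 158.93], [-51.34, 127.21], [12.03, 142.37], [-87.48, 267.48], [13.55, 161.25], [-162.69, 162.69]. Speed limits (degrees/s): [159.86, 159.86, 180, 180, 180, 180].

INTERFACE

Orientations are given as a 3x3 rotation matrix whose columns are the frame's x, y, z axes.
In Python, from cell import env gives the robot as it stands.
- The arm moves only by the tool play_rows, never from a script. Its argument "motion" is a list of rows, each a list of 3 entries, a list of its own where there are three numbers: the turn, a rotation vector about the tool's x, y, z in rad, then the shift along the tool's x, y, z in cm, then the opening in per cent of the stroke, from 0 (shut) to 100 (fully open). A call has 1 to 8 rows; each row is the pose to reach, as a shift and turn from the pose commanded when the call began, along the tool's axes at that moment; what a row does not reach only later rows make up. A row lasts 1/10 s, in which the tool goes at most 50 mm and 8.59 degrees, less where a joint would pass 70% of its speed; a pose out of reach is approached as far as the arm can. A call with a gripper value outside its range is refused whole. The fingers move at their own pace and stop on an object; "squeeze" is the grip in N (left out, the last holds). Time passes only in rows, so rows that repeat a pose let the fingers close. It gives the time, the measured TCP pose, the force and the opening at its end, in the units of the state.
- env.get_state(): the state, without advancing time (a new reading comes with each control period).
- env.read_camera(name): name is "scene" or "side" or "wrist"; returns the picture (480x640x3 uint8, red, green, blue); there is no depth.
- env.calibration(name): a dict with "mtx" (3x3 intrinsics, pixels), "k1" (the pictures are not rectified: a ray, as slopes to the right and down, at radius r is drawn at 1 + k1 r^2 times it, then the intrinsics apply), "R" (3x3) and "t" (3): a world point X has camera coordinates R X + t. Camera axes: x right, y down, z forward; pixel columns grow to the right and rows downward; lengths in m; the calibration is good to about 2 mm. A picture is of the moment at which its call begins: read the wrist's pose just before it. calibration takes no time and is no camera call; for the wrist camera it gives the pose at the moment of the call.
- env.hand_in(): hands the job in, once; it reports no verdict.
Trained networks look in the newest picture that a camera, given by its name, has taken for a name from the list of things; names that differ only in an ending like _2 or _b are one class to them, and where a whole thing is asked for, a point or a joint stands for the part that bears it (a point fixed in the world has none). Each returns a list of dicts, best first, with "p" (0 to 1); they miss things now and then, are a little off and sometimes report something else, mostly with a low value. They report only what shows in the picture. A call takes as long as a camera call. They do not tell look-alikes from the thing itself.
- env.search_frame(thing, camera): "box" ([left, top, right, bottom] in pixels, round what is visible of it).
- env.silhouettes(thing, camera): "region" (480x640 bool, what is visible of it) and "box" ([left, top, right, bottom] in pixels, round what is visible of it).
- env.mark_of(thing, camera): "point" ([column, row] in pixels: a listed point, or the origin of a listed thing).
The state is a dict: "time_s": time; "joint_positions": joint angles; "joint_vel": joint speeds; "joint_efforts": joint torques, N m; "tool_pos": TCP position; "tcp_rot": TCP orientation; "force": force on the tool from outside, world axes, zero at the start; "ft_torque": the same for the moment, N m; "finger_gap": opening from 0.0 (shut) to 1.0 (fully open).
Only numpy, scipy, OpenCV 4.12 (cv2) and the standard library are available. Lean on these libraries where they do the work, as an engineer would, in place of code of your own. Each camera call takes 0.05 s, during which the arm holds its last target.

## Working session

There is one attempt and no reset: what is moved stays moved. The work goes in short steps, Python scripts to look and compute and a tool call to move; the robot and the scene stay as the last step left them, time stands still between calls to the robot, and variables do not carry over. Pictures are saved under pics/ and viewed, and the job is handed in when it is done.

Besides the shell and the picture viewer there is one more tool, called after "Call:" by a JSON object that holds its "op" and its "data". play_rows: Moves the arm, as the interface text tells. Its arguments: {"type":"object","properties":{"motion":{"type":"array"},"squeeze":{"type":"number"}},"required":["motion"]}

```bash
mkdir -p pics; ls; python3 - <<'E'
from cell import env
import cv2,numpy as np
s=env.get_state(); print(s['time_s'],s['tool_pos'],s['tcp_rot'],s['finger_gap'])
for n in ['scene','side','wrist']:
    im=env.read_camera(n); cv2.imwrite(f'pics/{n}0.png',im[:,:,::-1])
    c=env.calibration(n); print(n,c)
E
```

```text
pics
0.0 [6.74344909e-01 1.48360376e-04 2.29928831e-01] [[-2.66513942e-05  9.99997223e-01 -2.35635785e-03]
 [ 9.99999930e-01  2.75301265e-05  3.72888057e-04]
 [ 3.72951893e-04 -2.35634775e-03 -9.99997154e-01]] 1.002009137544262
scene {'mtx': array([[553.53620895,   0.        , 321.59935508],
       [  0.        , 553.53620895, 243.06188459],
       [  0.        ,   0.        ,   1.        ]]), 'k1': 0.00542741857631315, 'R': array([[ 0.10318823,  0.99464855,  0.00514374],
       [ 0.68530332, -0.06734571, -0.72513717],
       [-0.72091023,  0.07835064, -0.68858523]]), 't': array([-0.044824  , -0.33233581,  1.54843909])}
side {'mtx': array([[608.75225924,   0.        , 319.90877271],
       [  0.        , 608.75225924, 238.67452938],
       [  0.        ,   0.        ,   1.        ]]), 'k1': -0.09617510806382062, 'R': array([[-0.88321681, -0.46877196, -0.0134502 ],
       [-0.25364221,  0.50161982, -0.82706903],
       [ 0.39445366, -0.72706973, -0.56193942]]), 't': array([0.4679734 , 0.17495499, 1.21446286])}
wrist {'mtx': array([[397.19755473,   0.        , 317.82241318],
       [  0.        , 397.19755473, 238.04635637],
       [  0.        ,   0.        ,   1.        ]]), 'k1': 0.02666346672394994, 'R': array([[ 9.99995314e-01,  4.46003556e-04, -3.02863690e-03],
       [ 1.31651903e-03, -9.55825637e-01,  2.93931315e-01],
       [-2.76375438e-03, -2.93933925e-01, -9.55821746e-01]]), 't': array([-0.67307148, -0.03820163,  0.38027715])}
```

View pics/scene0.png

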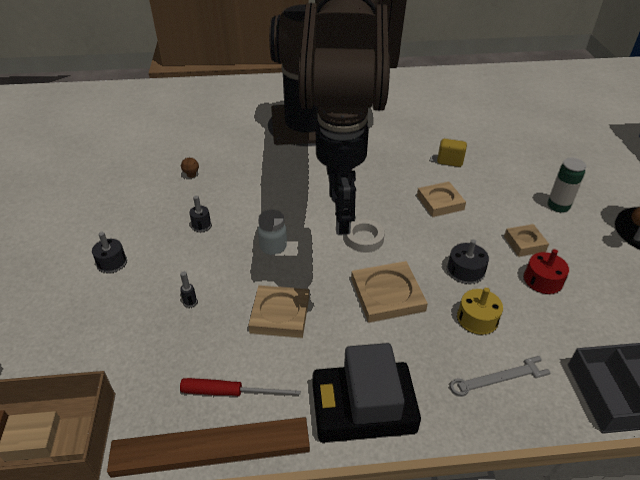

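View pics/side0.png

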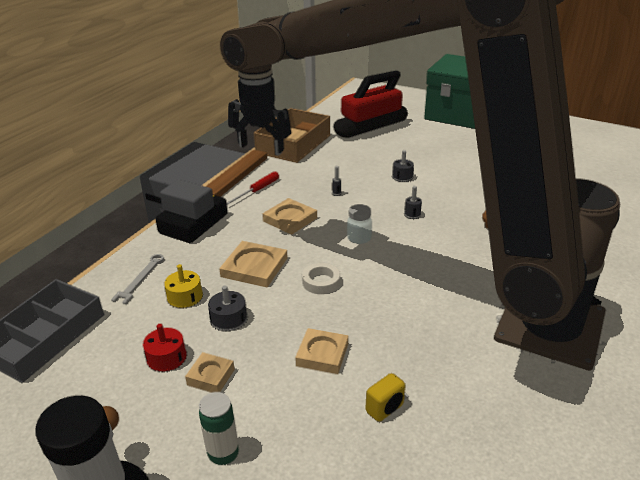

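View pics/wrist0.png

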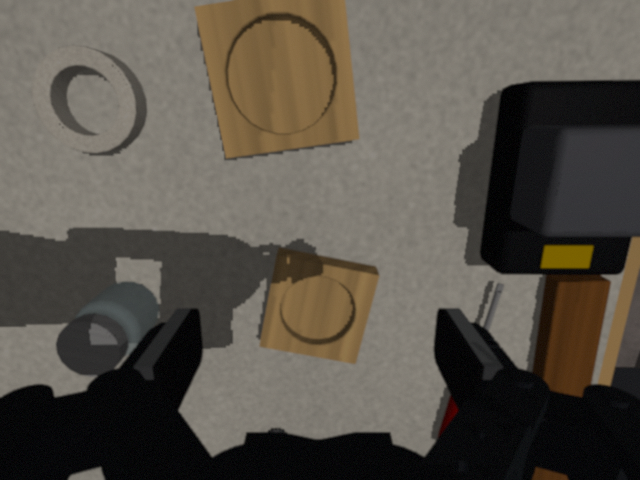

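```bash
cat > h.py <<'E'
from cell import env
import cv2,numpy as np
def proj(c,X):
    X=np.atleast_2d(X)@np.array(c['R']).T+c['t']; s=X[:,:2]/X[:,2:]
    r2=(s**2).sum(1,keepdims=True); s=s*(1+c['k1']*r2)
    return s*[c['mtx'][0,0],c['mtx'][1,1]]+c['mtx'][:2,2]
def onplane(c,px,z):
    s0=(np.array(px)-c['mtx'][:2,2])/[c['mtx'][0,0],c['mtx'][1,1]]; s=s0.copy()
    for _ in range(10): s=s0/(1+c['k1']*(s@s))
    d=c['R'].T@np.append(s,1); o=-c['R'].T@c['t']
    return o+d*(z-o[2])/d[2]
E
python3 - <<'E'
from h import *
for n in ['scene','side']:
    c=env.calibration(n)
    for t in ['saw_a','saw_b','saw_c','saw_d','block_a','block_b','block_c','block_d','jar']:
        if t[-1] in 'bcd' and False: continue
        m=env.mark_of(t,n)
        print(n,t,[(round(d['p'],2),np.round(d['point']).tolist(),np.round(onplane(c,d['point'],0)[:2],3).tolist()) for d in m[:9]])
E
```

```text
scene saw_a [(0.76, [194.0, 303.0], [0.628, -0.27]), (0.69, [477.0, 319.0], [0.721, 0.267]), (0.68, [541.0, 277.0], [0.628, 0.43]), (0.65, [111.0, 264.0], [0.503, -0.447]), (0.61, [199.0, 228.0], [0.411, -0.272]), (0.59, [463.0, 271.0], [0.596, 0.275])]
scene saw_b [(0.76, [194.0, 303.0], [0.628, -0.27]), (0.69, [477.0, 319.0], [0.721, 0.267]), (0.68, [541.0, 277.0], [0.628, 0.43]), (0.65, [111.0, 264.0], [0.503, -0.447]), (0.61, [199.0, 228.0], [0.411, -0.272]), (0.59, [463.0, 271.0], [0.596, 0.275])]
scene saw_c [(0.76, [194.0, 303.0], [0.628, -0.27]), (0.69, [477.0, 319.0], [0.721, 0.267]), (0.68, [541.0, 277.0], [0.628, 0.43]), (0.65, [111.0, 264.0], [0.503, -0.447]), (0.61, [199.0, 228.0], [0.411, -0.272]), (0.59, [463.0, 271.0], [0.596, 0.275])]
scene saw_d [(0.76, [194.0, 303.0], [0.628, -0.27]), (0.69, [477.0, 319.0], [0.721, 0.267]), (0.68, [541.0, 277.0], [0.628, 0.43]), (0.65, [111.0, 264.0], [0.503, -0.447]), (0.61, [199.0, 228.0], [0.411, -0.272]), (0.59, [463.0, 271.0], [0.596, 0.275])]
scene block_a [(0.9, [438.0, 199.0], [0.359, 0.286]), (0.75, [280.0, 315.0], [0.675,
[... 1565 characters left out ...]
, 0.291]), (0.89, [254.0, 270.0], [0.638, 0.115]), (0.79, [288.0, 218.0], [0.68, -0.109]), (0.55, [210.0, 382.0], [0.525, 0.438])]
side block_b [(0.96, [322.0, 358.0], [0.37, 0.291]), (0.89, [254.0, 270.0], [0.638, 0.115]), (0.79, [288.0, 218.0], [0.68, -0.109]), (0.55, [210.0, 382.0], [0.525, 0.438])]
side block_c [(0.96, [322.0, 358.0], [0.37, 0.291]), (0.89, [254.0, 270.0], [0.638, 0.115]), (0.79, [288.0, 218.0], [0.68, -0.109]), (0.55, [210.0, 382.0], [0.525, 0.438])]
side block_d [(0.96, [322.0, 358.0], [0.37, 0.291]), (0.89, [254.0, 270.0], [0.638, 0.115]), (0.79, [288.0, 218.0], [0.68, -0.109]), (0.55, [210.0, 382.0], [0.525, 0.438])]
side jar [(0.93, [356.0, 237.0], [0.489, -0.111])]
```

```bash
python3 - <<'E'
import cv2
a=cv2.imread('pics/scene0.png');b=cv2.imread('pics/side0.png')
cv2.imwrite('pics/cr1.png',cv2.resize(a[170:345,410:590],(720,600),interpolation=cv2.INTER_CUBIC) if 0 else cv2.resize(a[175:345,410:590],None,fx=3.5,fy=3.5,interpolation=cv2.INTER_CUBIC))
cv2.imwrite('pics/cr2.png',cv2.resize(a[180:345,80:320],None,fx=3.3,fy=3.3,interpolation=cv2.INTER_CUBIC))
E
```

```text
(no output)
```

View pics/cr1.png

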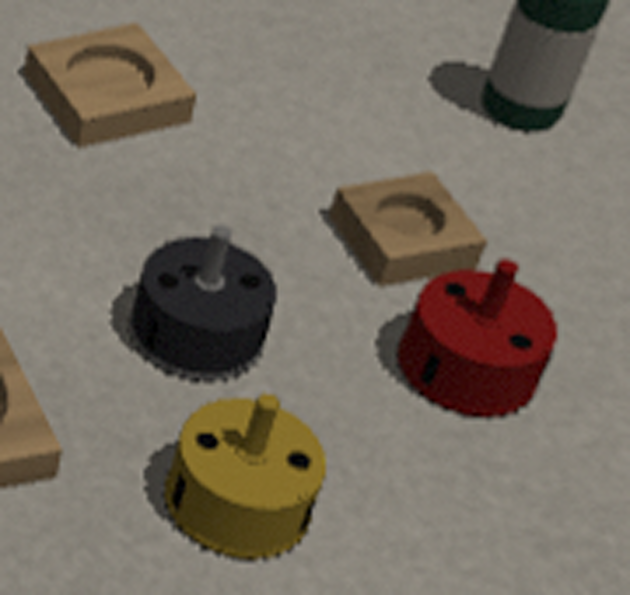

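View pics/cr2.png

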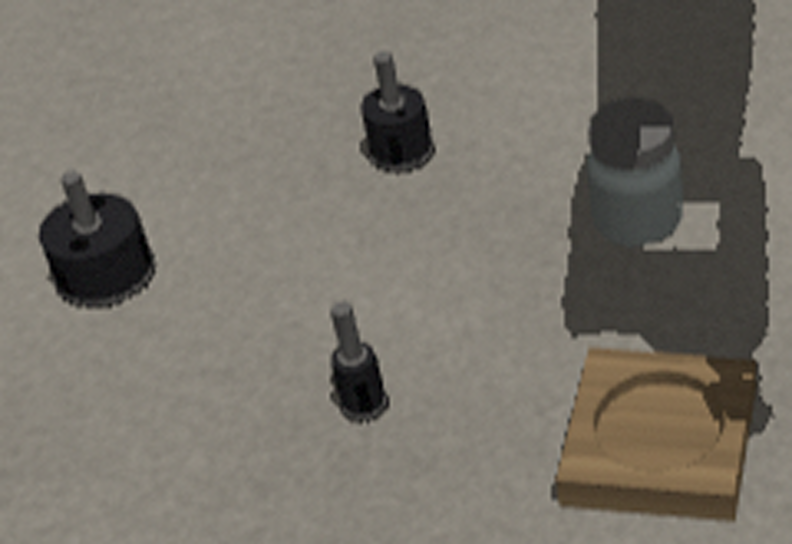

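```bash
cat > fit.py <<'E'
from h import *
from scipy.optimize import minimize
def circ(r,z,n=32):
    a=np.linspace(0,2*np.pi,n,endpoint=False); return np.c_[r*np.cos(a),r*np.sin(a),0*a+z]
def saw(d): return [np.r_[circ(d/2,0),circ(d/2,.044)],np.r_[circ(.006,.044),circ(.006,.084)]]
def blk(s): 
    return [np.array([[i*s/2,j*s/2,z] for i in(-1,1) for j in(-1,1) for z in(0,.024)])]
def draw(c,parts,p,z0=0):
    m=np.zeros((480*4,640*4),np.uint8); yaw=p[2] if len(p)>2 else 0
    R=np.array([[np.cos(yaw),-np.sin(yaw),0],[np.sin(yaw),np.cos(yaw),0],[0,0,1]])
    for P in parts:
        u=proj(c,P@R.T+[p[0],p[1],z0])
        h=cv2.convexHull(np.round((u+.5)*4*16-8).astype(np.int32))
        cv2.fillConvexPoly(m,h,1,shift=4)
    return cv2.resize(m.astype(np.float32),(640,480),interpolation=cv2.INTER_AREA)
def cost(p,parts,obs):
    s=0
    for c,m in obs:
        d=draw(c,parts,p); s+=1-np.minimum(d,m).sum()/max(np.maximum(d,m).sum(),1)
    return s/len(obs)
def fit(parts,obs,p0):
    p0=np.array(p0,float)
    st=[.008,.008]+([.3] if len(p0)>2 else [])
    sim=np.r_[[p0],p0+np.diag(st)]
    r=minimize(cost,p0,args=(parts,obs),method='Nelder-Mead',options=dict(initial_simplex=sim,xatol=1e-4,fatol=1e-4))
    return r.x,r.fun
E
python3 - <<'E'
from fit import *
G={'saw_a':(.63,-.277),'saw_b':(.397,-.265),'saw_c':(.501,-.445),'saw_d':(.598,.277),'block_a':(.527,.432),'block_b':(.365,.288),'block_c':(.677,-.106),'block_d':(.637,.11)}
D=dict(zip('abcd',[.025,.042,.059,.076]));B=dict(zip('abcd',[.065,.082,.099,.116]))
obs={k:[] for k in G}
for n in ['scene','side']:
    c=env.calibration(n)
    for cls in ['saw','block']:
        S=env.silhouettes(cls+'_a',n)
        for k,g in G.items():
            if not k.startswith(cls): continue
            u=proj(c,[*g,.02])[0]
            b=min(S,key=lambda s:np.hypot((s['box'][0]+s['box'][2])/2-u[0],(s['box'][1]+s['box'][3])/2-u[1]))
            d=np.hypot((b['box'][0]+b['box'][2])/2-u[0],(b['box'][1]+b['box'][3])/2-u[1])
            if d<15: obs[k].append((n,c,b['region'].astype(np.float32)))
            else: print('miss',k,n,d)
for k,g in G.items():
    parts=saw(D[k[-1]]) if k[0]=='s' else blk(B[k[-1]])
    for sel in [['scene','side'],['scene'],['side']]:
        o=[(c,m) for n,c,m in obs[k] if n in sel]
        if not o: continue
        best=min((fit(parts,o,[*g]+([y] if k[0]=='b' else [])) for y in ([0] if k[0]=='s' else [-.5,0,.5])),key=lambda r:r[1])
        print(k,'+'.join(sel),np.round(best[0],4),round(best[1],3))
E
```

```text
saw_a scene+side [ 0.629  -0.2762] 0.125
saw_a scene [ 0.6276 -0.2766] 0.077
saw_a side [ 0.6293 -0.2768] 0.165
saw_b scene+side [ 0.4036 -0.2677] 0.074
saw_b scene [ 0.4053 -0.267 ] 0.068
saw_b side [ 0.4039 -0.2695] 0.063
saw_c scene+side [ 0.5016 -0.4462] 0.088
saw_c scene [ 0.5027 -0.4459] 0.077
saw_c side [ 0.5008 -0.445 ] 0.092
saw_d scene+side [0.5947 0.2801] 0.056
saw_d scene [0.5959 0.2806] 0.037
saw_d side [0.5942 0.2789] 0.046
block_a scene+side [0.5311 0.429  0.1491] 0.076
block_a scene [0.5311 0.431  0.1293] 0.068
block_a side [0.5317 0.4273 0.1319] 0.041
block_b scene+side [0.3757 0.2848 0.2152] 0.042
block_b scene [0.3753 0.2855 0.2275] 0.039
block_b side [0.3759 0.2842 0.217 ] 0.04
block_c scene+side [ 0.6746 -0.1053  1.376 ] 0.032
block_c scene [ 0.6742 -0.1049  1.3732] 0.022
block_c side [ 0.6752 -0.1065  1.375 ] 0.032
block_d scene+side [0.6441 0.1067 0.136 ] 0.039
block_d scene [0.6445 0.1071 0.1383] 0.034
block_d side [0.6431 0.1058 0.1428] 0.039
```

Pieces and matches: dark saws at scene pixels a (189,292), b (200,216), c (109,254) and d (468,262). Red (547,272) and yellow (481,311) are the look-alikes of d, and the crop confirms d is the dark one with the bright shank. The recess blocks are a (526,238), b (441,198), c (279,310) and d (388,290), and the size fits agree between both cameras. I'll start with saw_a.

Call:
{"op": "play_rows", "data": {"motion": [[[0,0,0],[-5,-0.8,0.5],50],[[0,0,0],[-9.5,-1.6,1],50],[[0,0,0],[-14,-2.4,1.5],50],[[0,0,0],[-18.5,-3.2,2],50],[[0,0,0],[-23,-4,2.5],50],[[0,0,0],[-26.5,-4.5,3],50],[[0,0,0],[-27.65,-4.6,3.1],50],[[0,0,0],[-27.65,-4.6,3.1],50]], "squeeze": 50}}

```text
time_s: 2.05
tool_pos: [0.6285, -0.2779, 0.1999]
tcp_rot: [[0.003, 1.0, -0.0], [1.0, -0.003, 0.001], [0.001, -0.0, -1.0]]
force: [0.8, 1.3, 0.0]
finger_gap: 0.498
```

Call:
{"op": "play_rows", "data": {"motion": [[[0,0,0],[0,0,0],50],[[0,0,0],[0,0,0],50]]}}

```text
time_s: 2.25
tool_pos: [0.6296, -0.2747, 0.2007]
tcp_rot: [[-0.002, 1.0, 0.001], [1.0, 0.002, 0.0], [0.0, 0.001, -1.0]]
force: [-0.1, -0.1, -0.7]
finger_gap: 0.499
```

```bash
python3 - <<'E'
from h import *
s=env.get_state(); print(s['time_s'],s['tool_pos'],s['tcp_rot'],s['finger_gap'],s['force'])
im=env.read_camera('wrist'); c=env.calibration('wrist')
o=im[:,:,::-1].copy()
for p in [(.629,-.2765,.084),(.629,-.2765,.044),(.404,-.2675,.084),(.5015,-.4455,.084)]:
    u=proj(c,p)[0]; print(p,u)
    if abs(u).max()<2000: cv2.drawMarker(o,(int(u[0]),int(u[1])),(0,0,255),0,12,1)
cv2.imwrite('pics/w1.png',o)
E
```

```text
2.25 [ 0.62960277 -0.27472866  0.20071881] [[-1.98073144e-03  9.99997910e-01  5.06745299e-04]
 [ 9.99998018e-01  1.98062914e-03  2.02289835e-04]
 [ 2.01285737e-04  5.07144977e-04 -9.99999851e-01]] 0.49945848478199284 [-0.08908593 -0.13277416 -0.73056741]
(0.629, -0.2765, 0.084) [318.08598354 234.59753553]
(0.629, -0.2765, 0.044) [318.08904613 219.884635  ]
(0.404, -0.2675, 0.084) [-21.91325917 220.56827916]
(0.5015, -0.4455, 0.084) [157.58544139 437.23702882]
```

View pics/w1.png

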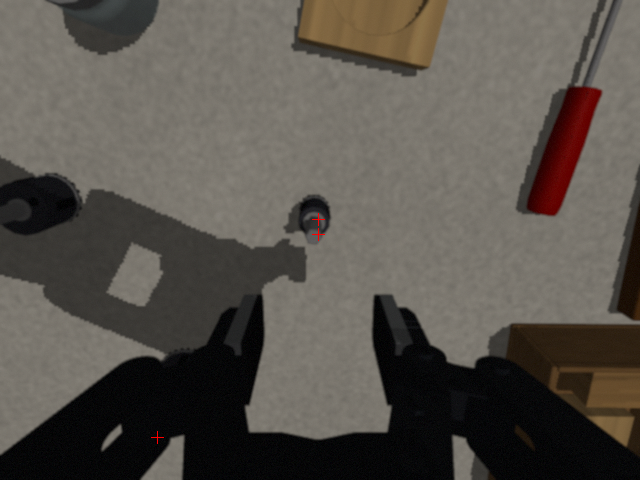

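The shank tip is at about (313,238), 5 px (2 mm) from where my model puts it. Going down to grip.

Call:
{"op": "play_rows", "data": {"motion": [[[0,0,0],[0,-0.1,3],50],[[0,0,0],[0,-0.1,6.5],50],[[0,0,0],[0,-0.1,10],50],[[0,0,0],[0,-0.1,12.5],50],[[0,0,0],[0,-0.1,14],50],[[0,0,0],[0,-0.1,14.7],50],[[0,0,0],[0,-0.1,14.7],50],[[0,0,0],[0,-0.1,14.7],50]]}}

```text
time_s: 3.1
tool_pos: [0.6292, -0.2768, 0.0551]
tcp_rot: [[-0.0, 1.0, 0.003], [1.0, 0.0, -0.002], [-0.002, 0.003, -1.0]]
force: [0.6, 0.1, 0.0]
finger_gap: 0.499
```

Call:
{"op": "play_rows", "data": {"motion": [[[0,0,0],[0,0,0],25],[[0,0,0],[0,0,0],15],[[0,0,0],[0,0,0],0],[[0,0,0],[0,0,0],0],[[0,0,0],[0,0,0],0],[[0,0,0],[0,0,0],0],[[0,0,0],[0,0,0],0],[[0,0,0],[0,0,0],0]]}}

```text
time_s: 3.9
tool_pos: [0.6287, -0.277, 0.0547]
tcp_rot: [[-0.0, 1.0, 0.002], [1.0, 0.0, -0.001], [-0.001, 0.002, -1.0]]
force: [-0.5, -0.1, 5.0]
finger_gap: 0.112
```

Call:
{"op": "play_rows", "data": {"motion": [[[0,0,0],[0,0,-0.5],0],[[0,0,0],[0,0,-2],0],[[0,0,0],[0,0,-5],0],[[0,0,0],[0,0,-8],0],[[0,0,0],[0,0,-11],0],[[0,0,0],[0,0,-13.5],0],[[0,0,0],[0,0,-14.8],0],[[0,0,0],[0,0,-14.8],0]]}}

```text
time_s: 4.7
tool_pos: [0.629, -0.277, 0.2044]
tcp_rot: [[-0.0, 1.0, 0.004], [1.0, 0.0, -0.003], [-0.003, 0.004, -1.0]]
force: [0.5, 0.4, -0.9]
finger_gap: 0.108
```

```bash
python3 - <<'E'
from h import *
im=env.read_camera('wrist'); cv2.imwrite('pics/w2.png',im[:,:,::-1])
E
```

```text
(no output)
```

View pics/w2.png

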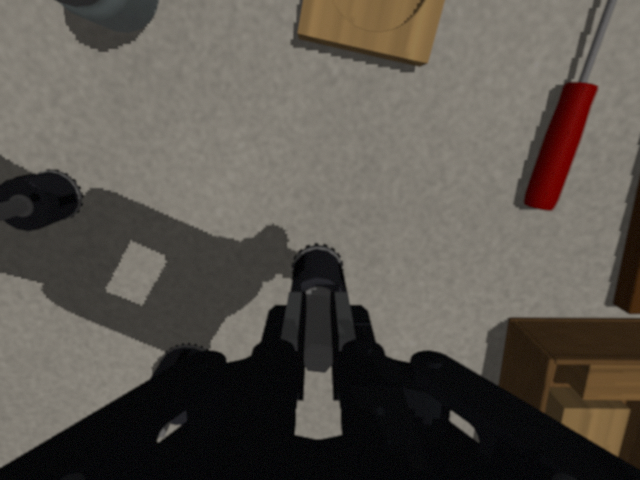

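Saw_a is gripped (gap 11 %) and hanging upright. Carrying it to block_a.

Call:
{"op": "play_rows", "data": {"motion": [[[0,0,0],[2,0,0],0],[[0,0,0],[5.5,-0.5,0],0],[[0,0,0],[9.5,-1,0],0],[[0,0,0],[13.5,-1.6,0],0],[[0,0,0],[17.5,-2.2,0],0],[[0,0,0],[21.5,-2.8,0],0],[[0,0,0],[25.5,-3.4,0],0],[[0,0,0],[29.5,-4,0],0]]}}

```text
time_s: 5.55
tool_pos: [0.5858, 0.0214, 0.1988]
tcp_rot: [[-0.0, 1.0, -0.004], [1.0, 0.0, 0.001], [0.001, -0.004, -1.0]]
force: [0.6, 0.7, -0.0]
finger_gap: 0.112
```

Call:
{"op": "play_rows", "data": {"motion": [[[0,0,0],[4,-0.5,0],0],[[0,0,0],[8,-1.1,0],0],[[0,0,0],[12,-1.7,0],0],[[0,0,0],[16,-2.3,0],0],[[0,0,0],[20,-2.9,0],0],[[0,0,0],[24,-3.5,0],0],[[0,0,0],[28,-4.1,0],0],[[0,0,0],[32,-4.7,0],0]]}}

```text
time_s: 6.35
tool_pos: [0.5383, 0.3405, 0.1987]
tcp_rot: [[-0.001, 1.0, -0.004], [1.0, 0.001, -0.001], [-0.001, -0.004, -1.0]]
force: [0.4, -0.5, -0.0]
finger_gap: 0.109
```

Call:
{"op": "play_rows", "data": {"motion": [[[0,0,0],[4,-0.5,0],0],[[0,0,0],[7,-0.8,0],0],[[0,0,0],[9,-1,0],0],[[0,0,0],[9.1,-1,0],0],[[0,0,0],[9.1,-1,0],0],[[0,0,0],[9.1,-1,0],0]]}}

```text
time_s: 6.95
tool_pos: [0.531, 0.4283, 0.2007]
tcp_rot: [[0.001, 1.0, -0.001], [1.0, -0.001, -0.001], [-0.001, -0.001, -1.0]]
force: [0.2, -0.2, -0.9]
finger_gap: 0.109
```

```bash
python3 - <<'E'
from h import *
s=env.get_state(); print(s['time_s'],s['tool_pos'],s['finger_gap'],s['force'])
im=env.read_camera('wrist'); c=env.calibration('wrist')
o=im[:,:,::-1].copy()
for p in [(.531,.429,.024)]:
    u=proj(c,p)[0]; print(p,u)
    cv2.drawMarker(o,(int(u[0]),int(u[1])),(0,0,255),0,12,1)
cv2.imwrite('pics/w3.png',o)
E
```

```text
6.95 [0.53097569 0.42834056 0.20070922] 0.10948798221497351 [ 0.2337089  -0.24048435 -0.87626858]
(0.531, 0.429, 0.024) [318.81981841 210.51169902]
```

View pics/w3.png

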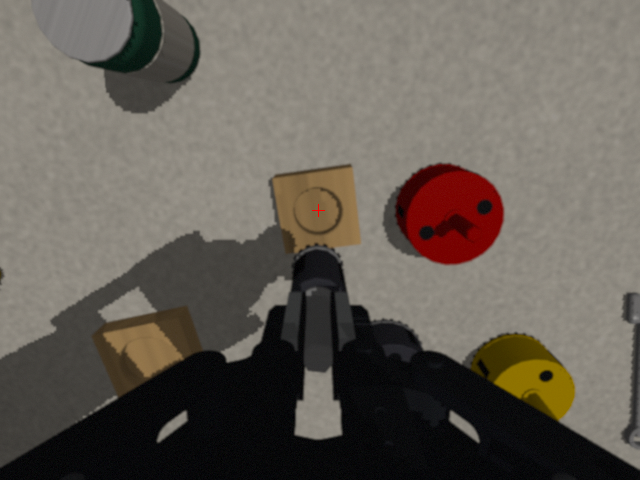

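The recess centre is at (318,211), right on the marker. Lowering.

Call:
{"op": "play_rows", "data": {"motion": [[[0,0,0],[0,0,3],0],[[0,0,0],[0,0,6],0],[[0,0,0],[0,0,9],0],[[0,0,0],[0,0,11],0],[[0,0,0],[0,0,12.3],0],[[0,0,0],[0,0,13],0],[[0,0,0],[0,0,13.5],0],[[0,0,0],[0,0,13.5],0]]}}

```text
time_s: 7.8
tool_pos: [0.5319, 0.4297, 0.0675]
tcp_rot: [[0.0, 1.0, 0.002], [1.0, -0.0, 0.001], [0.001, 0.002, -1.0]]
force: [0.3, 0.3, -0.3]
finger_gap: 0.106
```

Call:
{"op": "play_rows", "data": {"motion": [[[0,0,0],[0,0,0],0],[[0,0,0],[0,0,0.1],0],[[0,0,0],[0,0,0.1],0],[[0,0,0],[0,0,0.1],0]]}}

```text
time_s: 8.2
tool_pos: [0.5316, 0.43, 0.0667]
tcp_rot: [[-0.0, 1.0, 0.002], [1.0, 0.0, 0.001], [0.001, 0.002, -1.0]]
force: [-1.0, -0.3, 3.9]
finger_gap: 0.11
```

```bash
python3 - <<'E'
from h import *
s=env.get_state(); print(s['time_s'],s['tool_pos'],s['finger_gap'],s['force'])
im=env.read_camera('wrist'); cv2.imwrite('pics/w4.png',cv2.resize(im[150:400,200:440,::-1],None,fx=2.4,fy=2.4))
E
```

```text
8.2 [0.5316376  0.43000177 0.06667549] 0.1100915518573836 [-0.95207379 -0.28642601  3.94764604]
```

View pics/w4.png

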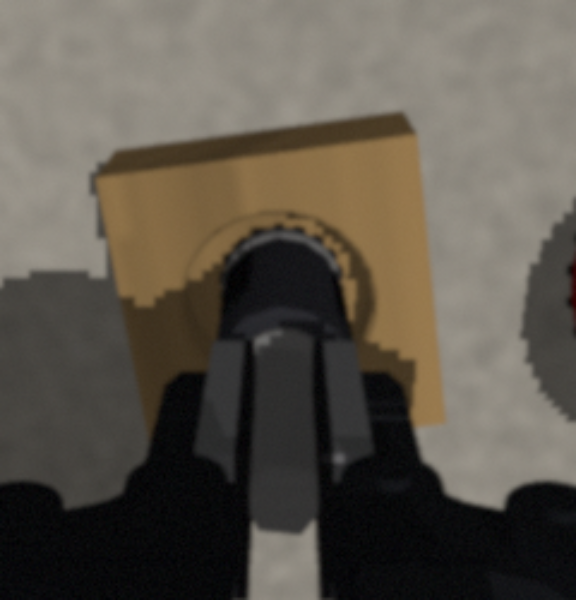

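Saw_a is seated in the recess with 4 N of floor contact. Releasing, rising and heading for saw_b.

Call:
{"op": "play_rows", "data": {"motion": [[[0,0,0],[0,0,0],20],[[0,0,0],[0,0,0],40],[[0,0,0],[0,0,0],45],[[0,0,0],[0,0,-1],45],[[0,0,0],[0,0,-4],45],[[0,0,0],[0,0,-8],45],[[0,0,0],[0,0,-12],45],[[0,0,0],[0,0,-13.5],50]]}}

```text
time_s: 9.05
tool_pos: [0.533, 0.4308, 0.207]
tcp_rot: [[-0.0, 1.0, 0.008], [1.0, 0.0, 0.005], [0.005, 0.008, -1.0]]
force: [-0.0, -0.5, 0.7]
finger_gap: 0.502
```

```bash
python3 - <<'E'
from h import *
s=env.get_state(); print(s['time_s'],s['tool_pos'],s['finger_gap'],s['force'])
im=env.read_camera('wrist'); cv2.imwrite('pics/w5.png',im[:,:,::-1])
E
```

```text
9.05 [0.53304671 0.43083534 0.20699216] 0.501567567985205 [-0.03594676 -0.49683856  0.72510766]
```

View pics/w5.png

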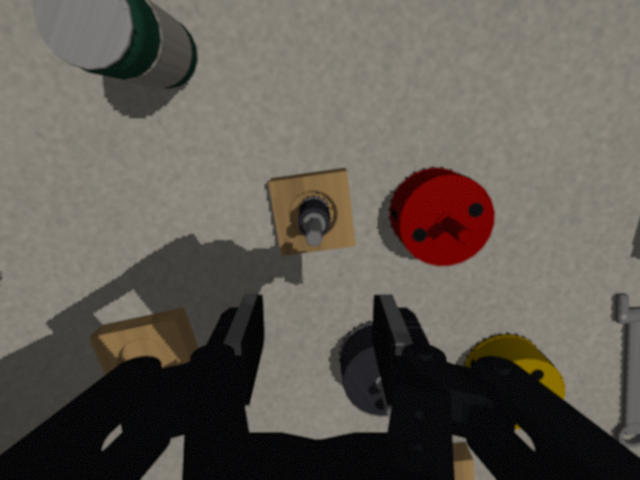

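Saw_a stands upright in recess a, at (314,215). Saw_d is nearest, so that's next.

Call:
{"op": "play_rows", "data": {"motion": [[[0,0,0],[-4,1.7,0],50],[[0,0,0],[-8,3.4,0],50],[[0,0,0],[-12,5.1,0],50],[[0,0,0],[-14.5,6.2,0],50],[[0,0,0],[-14.95,6.4,0],50],[[0,0,0],[-14.95,6.4,0],50],[[0,0,0],[-14.95,6.4,0],50]]}}

```text
time_s: 9.8
tool_pos: [0.5942, 0.2808, 0.1993]
tcp_rot: [[-0.001, 1.0, -0.002], [1.0, 0.001, 0.0], [0.0, -0.002, -1.0]]
force: [-0.8, -0.3, -0.4]
finger_gap: 0.497
```

```bash
python3 - <<'E'
from h import *
s=env.get_state(); print(s['time_s'],s['tool_pos'],s['finger_gap'],s['force'])
im=env.read_camera('wrist'); c=env.calibration('wrist')
o=im[:,:,::-1].copy()
for p in [(.595,.280,.084),(.595,.28,.044),(.644,.107,.024)]:
    u=proj(c,p)[0]; print(p,u)
    cv2.drawMarker(o,(int(u[0]),int(u[1])),(0,0,255),0,12,1)
cv2.imwrite('pics/w6.png',o)
E
```

```text
9.8 [0.59415395 0.28080767 0.19931624] 0.49681315358564815 [-0.82878277 -0.27655575 -0.36316044]
(0.595, 0.28, 0.084) [320.53747063 234.16448914]
(0.595, 0.28, 0.044) [320.32522974 219.44537889]
(0.644, 0.107, 0.024) [371.40626342 391.56815595]
```

View pics/w6.png

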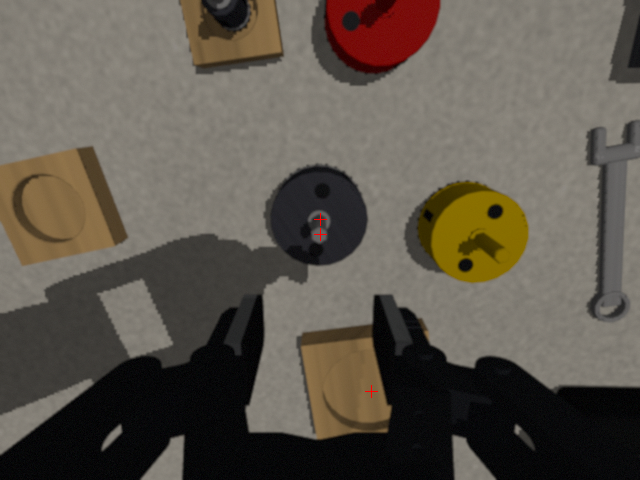

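The markers sit on the dark saw's shank at (320,235), with yellow to its right and red above it, both clear. Gripping.

Call:
{"op": "play_rows", "data": {"motion": [[[0,0,0],[0,0,3],50],[[0,0,0],[0,0,6.5],50],[[0,0,0],[0,0,10],50],[[0,0,0],[0,0,12.5],50],[[0,0,0],[0,0,14],50],[[0,0,0],[0,0,14.7],50],[[0,0,0],[0,0,14.7],50],[[0,0,0],[0,0,14.7],50]]}}

```text
time_s: 10.65
tool_pos: [0.596, 0.2807, 0.055]
tcp_rot: [[-0.0, 1.0, 0.003], [1.0, 0.0, 0.001], [0.001, 0.003, -1.0]]
force: [0.4, -0.3, 0.8]
finger_gap: 0.503
```

Call:
{"op": "play_rows", "data": {"motion": [[[0,0,0],[0,0,0],25],[[0,0,0],[0,0,0],15],[[0,0,0],[0,0,0],0],[[0,0,0],[0,0,0],0],[[0,0,0],[0,0,0],0],[[0,0,0],[0,0,0],0],[[0,0,0],[0,0,0],0],[[0,0,0],[0,0,0],0]], "squeeze": 70}}

```text
time_s: 11.45
tool_pos: [0.5956, 0.2803, 0.0546]
tcp_rot: [[0.0, 1.0, 0.002], [1.0, -0.0, 0.0], [0.0, 0.002, -1.0]]
force: [-0.4, 0.0, 6.3]
finger_gap: 0.101
```

Call:
{"op": "play_rows", "data": {"motion": [[[0,0,0],[0,0,-0.5],0],[[0,0,0],[0,0,-2],0],[[0,0,0],[0,0,-4.5],0],[[0,0,0],[0,0,-7],0],[[0,0,0],[0,0,-9.5],0],[[0,0,0],[0,0,-11.5],0],[[0,0,0],[0,0,-12.8],0],[[0,0,0],[0,0,-12.8],0]]}}

```text
time_s: 12.25
tool_pos: [0.5961, 0.2803, 0.1839]
tcp_rot: [[-0.0, 1.0, 0.004], [1.0, -0.0, 0.001], [0.001, 0.004, -1.0]]
force: [-0.3, 1.0, -2.6]
finger_gap: 0.1
```

Call:
{"op": "play_rows", "data": {"motion": [[[0,0,0],[-1.5,0.4,0],0],[[0,0,0],[-4.5,1.3,0],0],[[0,0,0],[-8,2.3,0],0],[[0,0,0],[-11.5,3.3,0],0],[[0,0,0],[-14.5,4.2,0],0],[[0,0,0],[-16.5,4.7,0],0],[[0,0,0],[-17.3,4.9,0],0],[[0,0,0],[-17.3,4.9,0],0]]}}

```text
time_s: 13.05
tool_pos: [0.6434, 0.1055, 0.1796]
tcp_rot: [[0.002, 1.0, -0.003], [1.0, -0.002, -0.0], [-0.0, -0.003, -1.0]]
force: [-1.4, 0.2, -3.9]
finger_gap: 0.104
```

```bash
python3 - <<'E'
from h import *
s=env.get_state(); print(s['time_s'],s['tool_pos'],s['finger_gap'],s['force'])
im=env.read_camera('wrist'); c=env.calibration('wrist')
o=im[:,:,::-1].copy()
for p in [(.644,.107,.024)]:
    u=proj(c,p)[0]; print(p,u)
    cv2.drawMarker(o,(int(u[0]),int(u[1])),(0,0,255),0,12,1)
cv2.imwrite('pics/w7.png',o)
E
```

```text
13.05 [0.64340756 0.10546882 0.17959441] 0.10427843692453506 [-1.36504534  0.18570731 -3.88853582]
(0.644, 0.107, 0.024) [320.39308079 217.57029267]
```

View pics/w7.png

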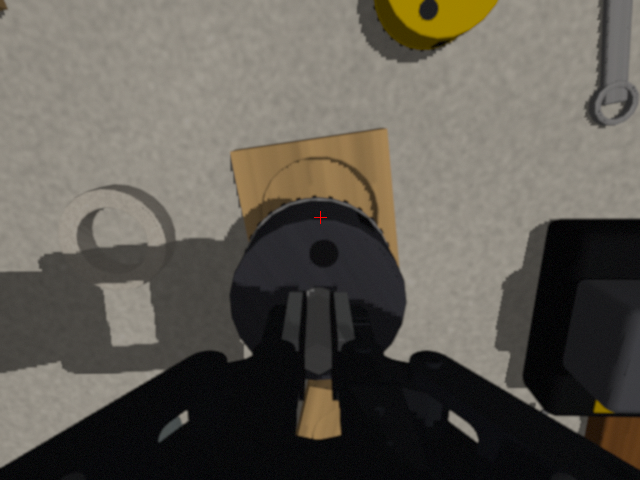

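The recess arc spans columns 262–378, so it's centred on the marker. Lowering.

Call:
{"op": "play_rows", "data": {"motion": [[[0,0,0],[0,0,0],0],[[0,0,0],[0,0,2],0],[[0,0,0],[0,0,5],0],[[0,0,0],[0,0,8],0],[[0,0,0],[0,0,10],0],[[0,0,0],[0,0,11],0],[[0,0,0],[0,0,11.4],0],[[0,0,0],[0,0,11.4],0]]}}

```text
time_s: 13.9
tool_pos: [0.6446, 0.1077, 0.0681]
tcp_rot: [[-0.001, 1.0, 0.002], [1.0, 0.001, 0.0], [0.0, 0.002, -1.0]]
force: [-0.4, -0.4, -3.5]
finger_gap: 0.105
```

Call:
{"op": "play_rows", "data": {"motion": [[[0,0,0],[0,0,0],0],[[0,0,0],[0,0,0.1],0],[[0,0,0],[0,0,0.2],0],[[0,0,0],[0,0,0.2],0]]}}

```text
time_s: 14.3
tool_pos: [0.6448, 0.107, 0.0666]
tcp_rot: [[0.0, 1.0, 0.002], [1.0, -0.0, 0.0], [0.0, 0.002, -1.0]]
force: [-1.7, -0.2, -0.2]
finger_gap: 0.099
```

```bash
python3 - <<'E'
from h import *
s=env.get_state(); print(s['time_s'],s['tool_pos'],s['finger_gap'],s['force'])
im=env.read_camera('wrist'); cv2.imwrite('pics/w8.png',cv2.resize(im[100:400,150:490,::-1],None,fx=2,fy=2))
E
```

```text
14.3 [0.64476016 0.10697716 0.06661823] 0.09862380293035904 [-1.65871262 -0.19133588 -0.24995564]
```

View pics/w8.png

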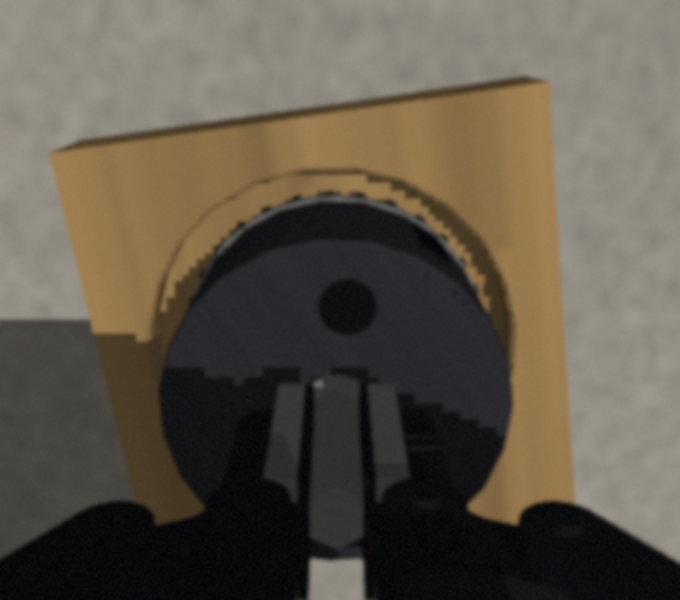

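Weight has come off (-3.5 to 0 N), so the saw is on the recess floor. Releasing and going to saw_b.

Call:
{"op": "play_rows", "data": {"motion": [[[0,0,0],[0,0,0],20],[[0,0,0],[0,0,0],40],[[0,0,0],[0,0,0],45],[[0,0,0],[0,0,-1],45],[[0,0,0],[0,0,-4],45],[[0,0,0],[0,0,-8],45],[[0,0,0],[0,0,-12],45],[[0,0,0],[0,0,-13.5],50]]}}

```text
time_s: 15.15
tool_pos: [0.6466, 0.1071, 0.2071]
tcp_rot: [[-0.0, 1.0, 0.01], [1.0, 0.0, 0.0], [0.0, 0.01, -1.0]]
force: [-0.7, -0.0, 0.3]
finger_gap: 0.499
```

Call:
{"op": "play_rows", "data": {"motion": [[[0,0,0],[-3,-2,0],50],[[0,0,0],[-7,-4.5,0],50],[[0,0,0],[-11,-7,0],50],[[0,0,0],[-15,-9.5,0],50],[[0,0,0],[-19,-12,0],50],[[0,0,0],[-23,-14.5,0],50],[[0,0,0],[-27,-17,0],50],[[0,0,0],[-30,-19,0],50]]}}

```text
time_s: 15.95
tool_pos: [0.4523, -0.1946, 0.2002]
tcp_rot: [[0.001, 1.0, -0.0], [1.0, -0.001, -0.0], [-0.0, -0.0, -1.0]]
force: [0.8, -0.3, 0.2]
finger_gap: 0.499
```

Call:
{"op": "play_rows", "data": {"motion": [[[0,0,0],[-3,-2,0],50],[[0,0,0],[-5.5,-3.7,0],50],[[0,0,0],[-7.05,-4.7,0],50],[[0,0,0],[-7.45,-5,0],50],[[0,0,0],[-7.45,-5,0],50],[[0,0,0],[-7.45,-5,0],50]]}}

```text
time_s: 16.55
tool_pos: [0.4043, -0.2668, 0.2002]
tcp_rot: [[-0.001, 1.0, -0.0], [1.0, 0.001, 0.001], [0.001, -0.0, -1.0]]
force: [-0.4, 0.3, 0.4]
finger_gap: 0.496
```

```bash
python3 - <<'E'
from h import *
s=env.get_state(); print(s['time_s'],s['tool_pos'],s['finger_gap'],s['force'],s['joint_positions'])
im=env.read_camera('wrist'); c=env.calibration('wrist')
o=im[:,:,::-1].copy()
for p in [(.404,-.2675,.084),(.404,-.2675,.044)]:
    u=proj(c,p)[0]; print(p,u)
    cv2.drawMarker(o,(int(u[0]),int(u[1])),(0,0,255),0,12,1)
cv2.imwrite('pics/w9.png',o)
cv2.imwrite('pics/s9.png',env.read_camera('scene')[:,:,::-1])
E
```

```text
16.55 [ 0.40425367 -0.26675167  0.20015049] 0.4956893733019962 [-0.4232848   0.27283135  0.43064873] [-4.54561184e+01 -6.53826627e+00  1.18254457e+02  2.53873987e-02
  6.83113928e+01 -4.54962690e+01]
(0.404, -0.2675, 0.084) [318.50358861 233.57426842]
(0.404, -0.2675, 0.044) [318.48176246 218.97097318]
```

View pics/w9.png

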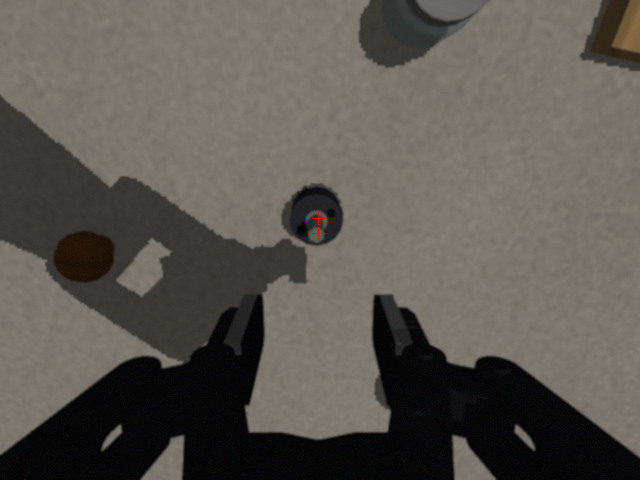

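View pics/s9.png

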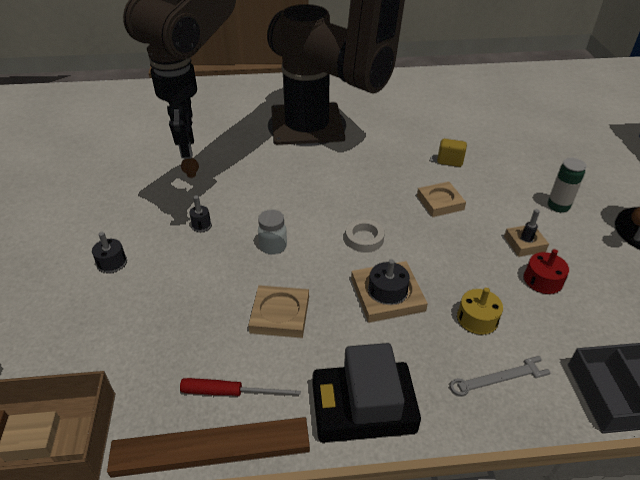

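Both placed saws stand in their recesses: a at (527,232), d at (389,282). The jar hasn't moved. The saw_b markers are on its shank, so gripping.

Call:
{"op": "play_rows", "data": {"motion": [[[0,0,0],[0,0,3],50],[[0,0,0],[0,0,6.5],50],[[0,0,0],[0,0,10],50],[[0,0,0],[0,0,12.5],50],[[0,0,0],[0,0,14],50],[[0,0,0],[0,0,14.7],50],[[0,0,0],[0,0,14.7],50],[[0,0,0],[0,0,14.7],50]]}}

```text
time_s: 17.45
tool_pos: [0.4048, -0.2677, 0.0542]
tcp_rot: [[-0.001, 1.0, 0.001], [1.0, 0.001, -0.001], [-0.001, 0.001, -1.0]]
force: [0.1, 0.2, 0.6]
finger_gap: 0.499
```

Call:
{"op": "play_rows", "data": {"motion": [[[0,0,0],[0,0,0],25],[[0,0,0],[0,0,0],15],[[0,0,0],[0,0,0],0],[[0,0,0],[0,0,0],0],[[0,0,0],[0,0,0],0],[[0,0,0],[0,0,0],0],[[0,0,0],[0,0,0],0],[[0,0,0],[0,0,0],0]], "squeeze": 60}}

```text
time_s: 18.25
tool_pos: [0.4044, -0.268, 0.0541]
tcp_rot: [[0.0, 1.0, 0.001], [1.0, -0.0, -0.001], [-0.001, 0.001, -1.0]]
force: [-0.7, 0.4, 5.4]
finger_gap: 0.105
```

Call:
{"op": "play_rows", "data": {"motion": [[[0,0,0],[0,0,-0.5],0],[[0,0,0],[0,0,-2],0],[[0,0,0],[0,0,-5],0],[[0,0,0],[0,0,-8],0],[[0,0,0],[0,0,-11],0],[[0,0,0],[0,0,-13.5],0],[[0,0,0],[0,0,-14.7],0],[[0,0,0],[0,0,-14.7],0]]}}

```text
time_s: 19.05
tool_pos: [0.4045, -0.268, 0.2016]
tcp_rot: [[0.0, 1.0, 0.002], [1.0, 0.0, -0.002], [-0.002, 0.002, -1.0]]
force: [-0.3, -0.4, -2.2]
finger_gap: 0.105
```

Call:
{"op": "play_rows", "data": {"motion": [[[0,0,0],[1.5,1.5,0],0],[[0,0,0],[4,4,0],0],[[0,0,0],[7,7,0],0],[[0,0,0],[10,9.5,0],0],[[0,0,0],[13,11.5,0],0],[[0,0,0],[16.5,13,0],0],[[0,0,0],[20,14,0],0],[[0,0,0],[24,14.5,0],0]]}}

```text
time_s: 19.85
tool_pos: [0.5484, -0.0261, 0.1974]
tcp_rot: [[0.001, 1.0, -0.004], [1.0, -0.001, 0.001], [0.001, -0.004, -1.0]]
force: [0.2, 0.2, -1.9]
finger_gap: 0.105
```

Call:
{"op": "play_rows", "data": {"motion": [[[0,0,0],[4,0.2,0],0],[[0,0,0],[8,0,0],0],[[0,0,0],[12,-0.8,0],0],[[0,0,0],[15.5,-2.3,0],0],[[0,0,0],[18.5,-4.5,0],0],[[0,0,0],[21.5,-7.3,0],0],[[0,0,0],[24.5,-10.3,0],0],[[0,0,0],[27.5,-13.3,0],0]]}}

```text
time_s: 20.65
tool_pos: [0.4134, 0.2481, 0.1975]
tcp_rot: [[0.0, 1.0, -0.004], [1.0, -0.0, -0.001], [-0.001, -0.004, -1.0]]
force: [1.7, -0.0, -2.0]
finger_gap: 0.103
```

Call:
{"op": "play_rows", "data": {"motion": [[[0,0,0],[2.5,-2.5,0],0],[[0,0,0],[3.55,-3.8,0],0],[[0,0,0],[3.75,-4,0],0],[[0,0,0],[3.75,-4,0],0],[[0,0,0],[3.75,-4,0],0]]}}

```text
time_s: 21.15
tool_pos: [0.3764, 0.2843, 0.1995]
tcp_rot: [[0.001, 1.0, -0.001], [1.0, -0.001, -0.001], [-0.001, -0.001, -1.0]]
force: [0.6, 0.7, -1.5]
finger_gap: 0.105
```

```bash
python3 - <<'E'
from h import *
s=env.get_state(); print(s['time_s'],s['tool_pos'],s['finger_gap'],s['force'])
im=env.read_camera('wrist'); c=env.calibration('wrist')
o=im[:,:,::-1].copy()
for p in [(.3757,.2848,.024)]:
    u=proj(c,p)[0]; print(p,u)
    cv2.drawMarker(o,(int(u[0]),int(u[1])),(0,0,255),0,12,1)
cv2.imwrite('pics/w10.png',o)
E
```

```text
21.15 [0.37635771 0.28433858 0.1994786 ] 0.10479145819696967 [ 0.59445457  0.6508839  -1.51268816]
(0.3757, 0.2848, 0.024) [317.99480509 211.18922923]
```

View pics/w10.png

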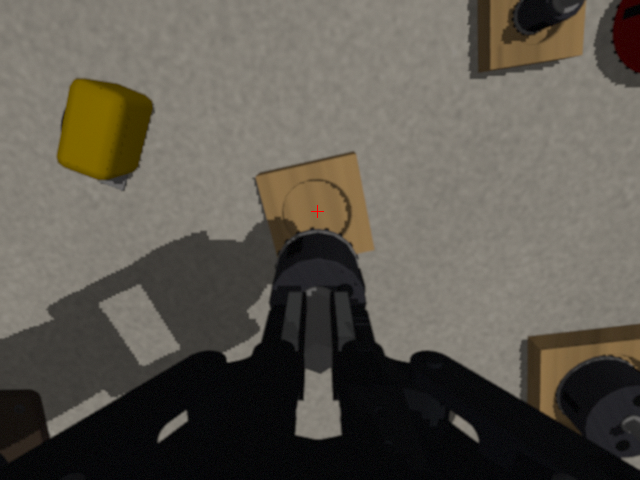

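The recess is centred at about (317,212), matching the marker. Lowering.

Call:
{"op": "play_rows", "data": {"motion": [[[0,0,0],[0,0,3],0],[[0,0,0],[0,0,6],0],[[0,0,0],[0,0,9],0],[[0,0,0],[0,0,11],0],[[0,0,0],[0,0,12.3],0],[[0,0,0],[0,0,13],0],[[0,0,0],[0,0,13.4],0],[[0,0,0],[0,0,13.4],0]]}}

```text
time_s: 22.0
tool_pos: [0.3768, 0.2852, 0.067]
tcp_rot: [[0.0, 1.0, 0.001], [1.0, -0.0, 0.001], [0.001, 0.001, -1.0]]
force: [-0.1, -0.4, -0.4]
finger_gap: 0.107
```

Call:
{"op": "play_rows", "data": {"motion": [[[0,0,0],[0,0,0],0],[[0,0,0],[0,0,0.1],0],[[0,0,0],[0,0,0.1],0],[[0,0,0],[0,0,0.1],0]]}}

```text
time_s: 22.4
tool_pos: [0.3767, 0.2854, 0.0662]
tcp_rot: [[-0.0, 1.0, 0.002], [1.0, 0.0, 0.001], [0.001, 0.002, -1.0]]
force: [-0.3, -0.5, 1.7]
finger_gap: 0.106
```

```bash
python3 - <<'E'
from h import *
s=env.get_state(); print(s['time_s'],s['tool_pos'],s['finger_gap'],s['force'])
im=env.read_camera('wrist'); cv2.imwrite('pics/w11.png',cv2.resize(im[100:400,150:490,::-1],None,fx=2,fy=2))
E
```

```text
22.4 [0.37667632 0.28543227 0.06618718] 0.10557322422774812 [-0.33145767 -0.4664779   1.72559992]
```

View pics/w11.png

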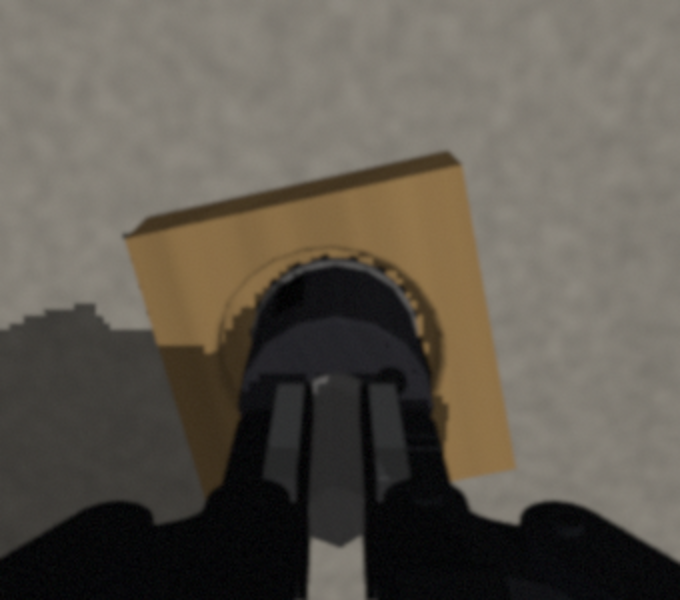

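Saw_b is seated in the recess. Releasing and going to saw_c.

Call:
{"op": "play_rows", "data": {"motion": [[[0,0,0],[0,0,0],20],[[0,0,0],[0,0,0],40],[[0,0,0],[0,0,0],45],[[0,0,0],[0,0,-1],45],[[0,0,0],[0,0,-4],45],[[0,0,0],[0,0,-8],45],[[0,0,0],[0,0,-12],45],[[0,0,0],[0,0,-13.5],50]]}}

```text
time_s: 23.25
tool_pos: [0.378, 0.286, 0.206]
tcp_rot: [[-0.0, 1.0, 0.008], [1.0, 0.0, 0.004], [0.004, 0.008, -1.0]]
force: [0.4, 0.1, 0.5]
finger_gap: 0.501
```

Call:
{"op": "play_rows", "data": {"motion": [[[0,0,0],[-2,2,0],50],[[0,0,0],[-5,5,0],50],[[0,0,0],[-8,8,0],50],[[0,0,0],[-11,11,0],50],[[0,0,0],[-14.5,13,0],50],[[0,0,0],[-18.5,14.5,0],50],[[0,0,0],[-22.5,15,0],50],[[0,0,0],[-27,15,0],50]]}}

```text
time_s: 24.05
tool_pos: [0.5266, 0.0135, 0.2011]
tcp_rot: [[-0.0, 1.0, 0.001], [1.0, 0.0, 0.0], [0.0, 0.001, -1.0]]
force: [0.7, 0.0, -1.0]
finger_gap: 0.5
```

Call:
{"op": "play_rows", "data": {"motion": [[[0,0,0],[-4.5,-0.2,0],50],[[0,0,0],[-9,-0.4,0],50],[[0,0,0],[-13.5,-0.6,0],50],[[0,0,0],[-18,-0.8,0],50],[[0,0,0],[-22.5,-1,0],50],[[0,0,0],[-27,-1.2,0],50],[[0,0,0],[-31.5,-1.4,0],50],[[0,0,0],[-36,-1.6,0],50]]}}

```text
time_s: 24.85
tool_pos: [0.5096, -0.3469, 0.2011]
tcp_rot: [[0.0, 1.0, 0.001], [1.0, -0.0, -0.0], [-0.0, 0.001, -1.0]]
force: [0.5, 0.5, -0.8]
finger_gap: 0.505
```

Call:
{"op": "play_rows", "data": {"motion": [[[0,0,0],[-4.5,-0.4,0],50],[[0,0,0],[-8,-0.7,0],50],[[0,0,0],[-9.7,-0.85,0],50],[[0,0,0],[-10.05,-0.85,0],50],[[0,0,0],[-10.05,-0.85,0],50],[[0,0,0],[-10.05,-0.85,0],50]]}}

```text
time_s: 25.45
tool_pos: [0.502, -0.4437, 0.2004]
tcp_rot: [[-0.002, 1.0, -0.0], [1.0, 0.002, 0.001], [0.001, -0.0, -1.0]]
force: [-1.1, -0.3, -0.9]
finger_gap: 0.499
```

```bash
python3 - <<'E'
from h import *
s=env.get_state(); print(s['time_s'],s['tool_pos'],s['finger_gap'],s['force'],s['joint_positions'])
im=env.read_camera('wrist'); c=env.calibration('wrist')
o=im[:,:,::-1].copy()
for p in [(.5015,-.4455,.084),(.5015,-.4455,.044)]:
    u=proj(c,p)[0]; print(p,u)
    cv2.drawMarker(o,(int(u[0]),int(u[1])),(0,0,255),0,12,1)
cv2.imwrite('pics/w12.png',o)
E
```

```text
25.45 [ 0.50195508 -0.44370753  0.20035364] 0.49931225214529595 [-1.12151929 -0.26129748 -0.90816374] [-5.01463088e+01  1.72049938e+01  9.26503819e+01  2.48527085e-02
  7.01931070e+01 -5.02462202e+01]
(0.5015, -0.4455, 0.084) [318.32099774 234.87103522]
(0.5015, -0.4455, 0.044) [318.3265675  220.14076755]
```

View pics/w12.png

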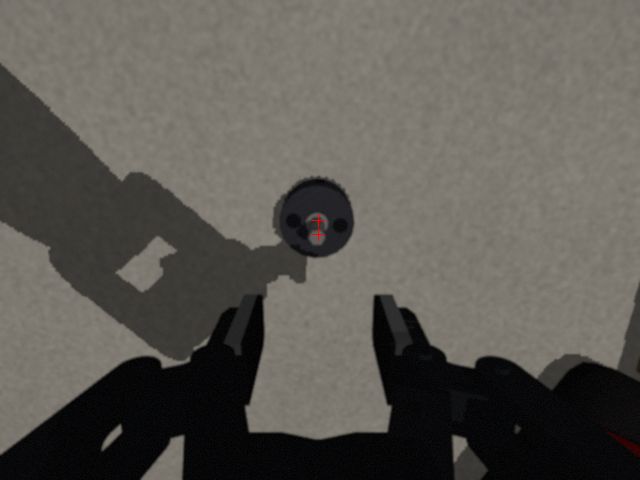

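The markers are on saw_c's shank. Gripping and carrying to block_c.

Call:
{"op": "play_rows", "data": {"motion": [[[0,0,0],[0,0,3],50],[[0,0,0],[0,0,6.5],50],[[0,0,0],[0,0,10],50],[[0,0,0],[0,0,12.5],50],[[0,0,0],[0,0,14],50],[[0,0,0],[0,0,14.7],50],[[0,0,0],[0,0,14.7],50],[[0,0,0],[0,0,14.7],50]]}}

```text
time_s: 26.3
tool_pos: [0.5024, -0.4461, 0.0551]
tcp_rot: [[-0.0, 1.0, 0.002], [1.0, 0.0, -0.002], [-0.002, 0.002, -1.0]]
force: [0.6, -0.6, 0.1]
finger_gap: 0.504
```

Call:
{"op": "play_rows", "data": {"motion": [[[0,0,0],[0,0,0],25],[[0,0,0],[0,0,0],15],[[0,0,0],[0,0,0],0],[[0,0,0],[0,0,0],0],[[0,0,0],[0,0,0],0],[[0,0,0],[0,0,0],0],[[0,0,0],[0,0,0],0],[[0,0,0],[0,0,0],0]], "squeeze": 65}}

```text
time_s: 27.1
tool_pos: [0.5019, -0.4461, 0.0546]
tcp_rot: [[0.0, 1.0, 0.001], [1.0, -0.0, -0.001], [-0.001, 0.001, -1.0]]
force: [-0.5, 0.6, 5.4]
finger_gap: 0.104
```

Call:
{"op": "play_rows", "data": {"motion": [[[0,0,0],[0,0,-0.5],0],[[0,0,0],[0,0,-2],0],[[0,0,0],[0,0,-5],0],[[0,0,0],[0,0,-8],0],[[0,0,0],[0,0,-11],0],[[0,0,0],[0,0,-13.5],0],[[0,0,0],[0,0,-14.7],0],[[0,0,0],[0,0,-14.7],0]]}}

```text
time_s: 27.9
tool_pos: [0.5021, -0.4462, 0.2029]
tcp_rot: [[-0.0, 1.0, 0.003], [1.0, 0.0, -0.003], [-0.003, 0.003, -1.0]]
force: [0.3, -0.4, -2.1]
finger_gap: 0.104
```

Call:
{"op": "play_rows", "data": {"motion": [[[0,0,0],[1.5,0.7,0],0],[[0,0,0],[4.5,2.3,0],0],[[0,0,0],[8,4.1,0],0],[[0,0,0],[11.5,5.9,0],0],[[0,0,0],[15,7.6,0],0],[[0,0,0],[18.5,9.4,0],0],[[0,0,0],[22,11.2,0],0],[[0,0,0],[25.5,13,0],0]]}}

```text
time_s: 28.7
tool_pos: [0.6308, -0.1872, 0.1972]
tcp_rot: [[-0.0, 1.0, -0.004], [1.0, 0.0, 0.003], [0.003, -0.004, -1.0]]
force: [1.2, 0.2, -2.6]
finger_gap: 0.102
```

Call:
{"op": "play_rows", "data": {"motion": [[[0,0,0],[3.5,1.8,0],0],[[0,0,0],[6.3,3.2,0],0],[[0,0,0],[8,4.1,0],0],[[0,0,0],[8.5,4.3,0],0],[[0,0,0],[8.5,4.3,0],0],[[0,0,0],[8.5,4.3,0],0]]}}

```text
time_s: 29.3
tool_pos: [0.6739, -0.1066, 0.1998]
tcp_rot: [[0.001, 1.0, -0.001], [1.0, -0.001, -0.0], [-0.0, -0.001, -1.0]]
force: [-0.0, -0.2, -3.9]
finger_gap: 0.105
```

```bash
python3 - <<'E'
from h import *
s=env.get_state(); print(s['time_s'],s['tool_pos'],s['finger_gap'],s['force'])
im=env.read_camera('wrist'); c=env.calibration('wrist')
o=im[:,:,::-1].copy()
for p in [(.6746,-.1053,.024)]:
    u=proj(c,p)[0]; print(p,u)
    cv2.drawMarker(o,(int(u[0]),int(u[1])),(0,0,255),0,12,1)
cv2.imwrite('pics/w13.png',o)
E
```

```text
29.3 [ 0.67386539 -0.10657097  0.1997781 ] 0.10516247288892615 [-0.04977355 -0.17394194 -3.90589906]
(0.6746, -0.1053, 0.024) [319.9574893  209.91055269]
```

View pics/w13.png

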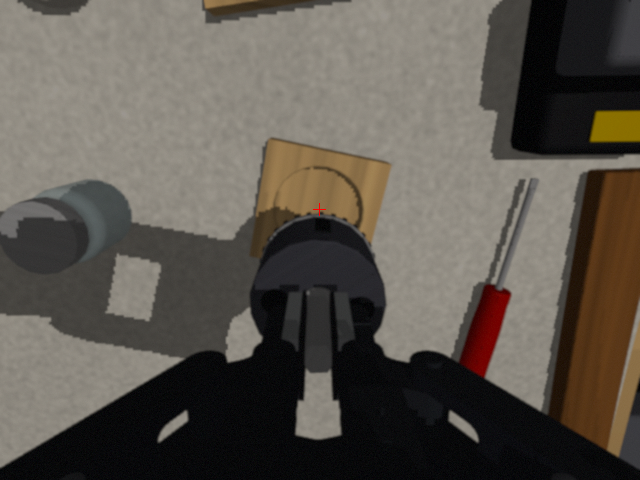

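The recess centre is at about (319,210), on the marker. Lowering.

Call:
{"op": "play_rows", "data": {"motion": [[[0,0,0],[0,0,3],0],[[0,0,0],[0,0,6],0],[[0,0,0],[0,0,9],0],[[0,0,0],[0,0,11],0],[[0,0,0],[0,0,12.3],0],[[0,0,0],[0,0,13],0],[[0,0,0],[0,0,13.4],0],[[0,0,0],[0,0,13.4],0]]}}

```text
time_s: 30.15
tool_pos: [0.6752, -0.1061, 0.0675]
tcp_rot: [[0.0, 1.0, 0.002], [1.0, -0.0, -0.001], [-0.001, 0.002, -1.0]]
force: [0.2, 0.3, -2.2]
finger_gap: 0.106
```

Call:
{"op": "play_rows", "data": {"motion": [[[0,0,0],[0,0,0],0],[[0,0,0],[0,0,0.1],0],[[0,0,0],[0,0,0.1],0],[[0,0,0],[0,0,0.1],0]]}}

```text
time_s: 30.55
tool_pos: [0.6753, -0.1056, 0.0667]
tcp_rot: [[-0.0, 1.0, 0.002], [1.0, 0.0, -0.001], [-0.001, 0.002, -1.0]]
force: [-0.7, 0.3, 2.7]
finger_gap: 0.104
```

```bash
python3 - <<'E'
from h import *
s=env.get_state(); print(s['time_s'],s['tool_pos'],s['finger_gap'],s['force'])
im=env.read_camera('wrist'); cv2.imwrite('pics/w14.png',cv2.resize(im[100:400,150:490,::-1],None,fx=2,fy=2))
E
```

```text
30.55 [ 0.67530861 -0.10562289  0.06666032] 0.10359920762161089 [-0.74501594  0.34290247  2.6728523 ]
```

View pics/w14.png

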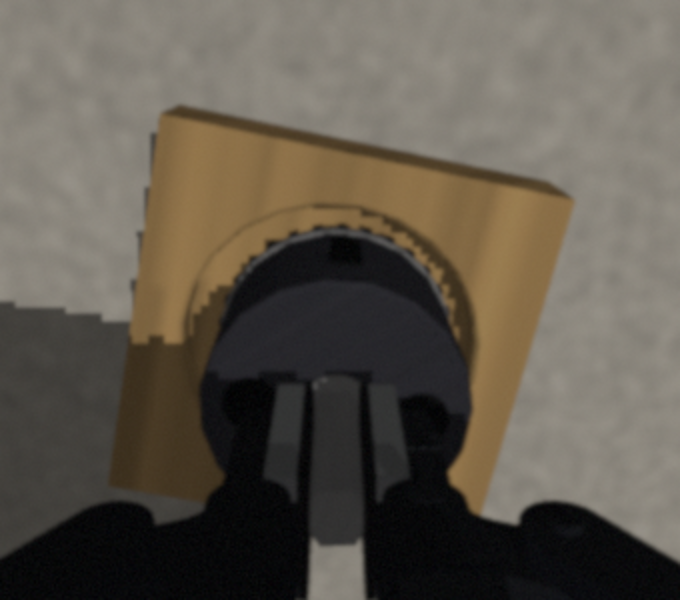

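Saw_c is seated. Releasing, rising and checking everything.

Call:
{"op": "play_rows", "data": {"motion": [[[0,0,0],[0,0,0],20],[[0,0,0],[0,0,0],40],[[0,0,0],[0,0,0],45],[[0,0,0],[0,0,-1],45],[[0,0,0],[0,0,-4],45],[[0,0,0],[0,0,-8],45],[[0,0,0],[0,0,-12],45],[[0,0,0],[0,0,-16],50]]}}

```text
time_s: 31.4
tool_pos: [0.6744, -0.1054, 0.2277]
tcp_rot: [[0.0, 1.0, 0.001], [1.0, -0.0, -0.0], [-0.0, 0.001, -1.0]]
force: [1.1, -0.5, -0.4]
finger_gap: 0.502
```

Call:
{"op": "play_rows", "data": {"motion": [[[0,0,0],[-4,0,-1],50],[[0,0,0],[-8,-1,-2],50],[[0,0,0],[-12,-2,-3],50],[[0,0,0],[-15,-3,-4],50],[[0,0,0],[-15,-3,-4],50],[[0,0,0],[-15,-3,-4],50]]}}

```text
time_s: 32.0
tool_pos: [0.6444, -0.256, 0.2662]
tcp_rot: [[0.002, 1.0, 0.001], [1.0, -0.002, 0.0], [0.0, 0.001, -1.0]]
force: [0.7, 0.2, -1.0]
finger_gap: 0.501
```

```bash
python3 - <<'E'
from fit import *
s=env.get_state(); print(s['time_s'],s['tool_pos'],s['force'])
T={'a':(.531,.429,.025),'b':(.3757,.2848,.042),'c':(.6746,-.1053,.059),'d':(.6441,.1067,.076)}
for n in ['scene','side']:
    im=env.read_camera(n); c=env.calibration(n); o=im[:,:,::-1].copy()
    cv2.imwrite(f'pics/{n}F.png',o)
    S=env.silhouettes('saw_a',n)
    for k,(x,y,d) in T.items():
        parts=saw(d); m0=draw(c,parts,(x,y),.012)>.5
        b=max(S,key=lambda s:(s['region']&m0).sum()); m=b['region']
        # fit x,y,z with visible teeth hidden region ignored by only upper part
        vis=[np.r_[circ(d/2,.012+.002),circ(d/2,.044)],parts[1]]
        f=lambda p:1-np.minimum(dd:=draw(c,vis,p[:2],p[2]),m).sum()/np.maximum(dd,m).sum()
        r=minimize(f,[x,y,.012],method='Nelder-Mead',options=dict(initial_simplex=[[x,y,.012],[x+.006,y,.012],[x,y+.006,.012],[x,y,.02]],xatol=1e-4,fatol=1e-4))
        print(n,k,np.round(r.x,4),'off mm',np.round((r.x[:2]-[x,y])*1e3,1),round(r.fun,3))
    j=env.mark_of('jar',n); print('jar',[(round(q['p'],2),np.round(onplane(c,q['point'],0)[:2],3)) for q in j[:1]])
E
```

```text
32.0 [ 0.64436766 -0.25602243  0.26620003] [ 0.72294879  0.1650168  -1.01839136]
scene a [0.5802 0.399  0.0527] off mm [ 49.2 -30. ] 0.097
scene b [0.3817 0.2845 0.0113] off mm [ 6.  -0.3] 0.118
scene c [ 0.7224 -0.105   0.0601] off mm [47.8  0.3] 0.068
scene d [0.6495 0.1061 0.0102] off mm [ 5.4 -0.6] 0.085
jar [(0.84, array([ 0.481, -0.111]))]
side a [0.4932 0.4697 0.059 ] off mm [-37.8  40.7] 0.083
side b [0.3745 0.2896 0.0102] off mm [-1.2  4.8] 0.135
side c [ 0.674  -0.1023  0.0106] off mm [-0.6  3. ] 0.093
side d [0.6387 0.1148 0.0134] off mm [-5.4  8.1] 0.104
jar [(0.82, array([ 0.49 , -0.115]))]
```

View pics/sceneF.png

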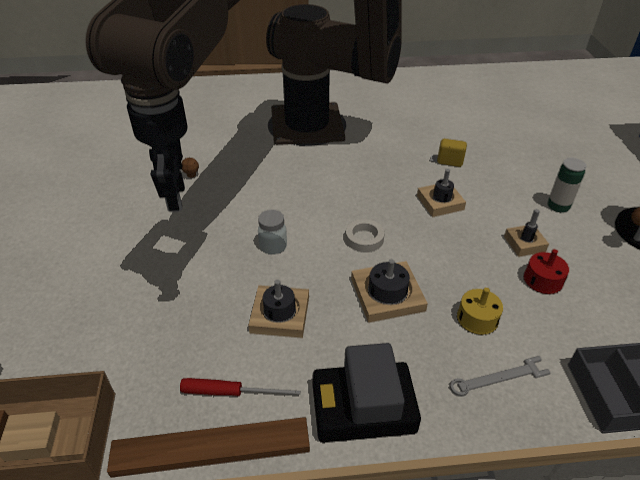

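View pics/sideF.png

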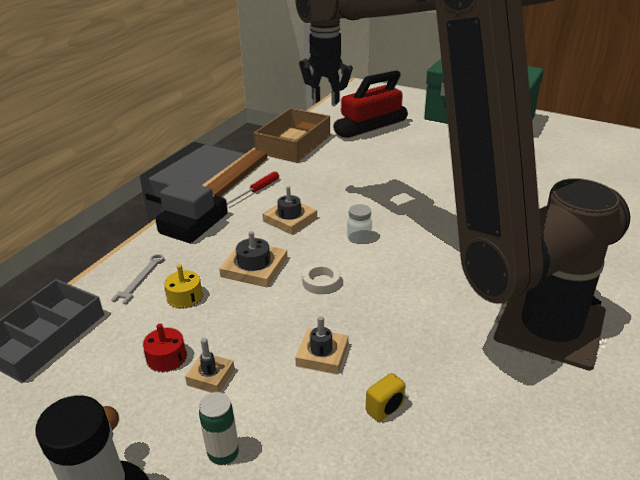

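The single-view fits with free height are degenerate: depth trades off against height along the ray. I'll fit both views jointly and look at crops.

```bash
python3 - <<'E'
from fit import *
T={'a':(.531,.429,.025),'b':(.3757,.2848,.042),'c':(.6746,-.1053,.059),'d':(.6441,.1067,.076)}
O={};I={}
for n in ['scene','side']:
    I[n]=env.read_camera(n); c=env.calibration(n); O[n]=(c,env.silhouettes('saw_a',n))
tiles=[]
for k,(x,y,d) in T.items():
    parts=saw(d); L=[]
    for n,(c,S) in O.items():
        m0=draw(c,parts,(x,y),.012)>.5
        L.append((c,max(S,key=lambda s:(s['region']&m0).sum())['region']))
        u=proj(c,[x,y,.04])[0].astype(int)
        tiles.append(cv2.resize(I[n][u[1]-40:u[1]+40,u[0]-40:u[0]+40,::-1],(200,200),interpolation=cv2.INTER_CUBIC))
    vis=[np.r_[circ(d/2,.008),circ(d/2,.044)],parts[1]]
    def f(p):
        s=0
        for c,m in L:
            dd=draw(c,vis,p[:2],p[2]); s+=1-np.minimum(dd,m).sum()/np.maximum(dd,m).sum()
        return s/2
    r=minimize(f,[x,y,.012],method='Nelder-Mead',options=dict(initial_simplex=[[x,y,.012],[x+.004,y,.012],[x,y+.004,.012],[x,y,.018]],xatol=1e-4,fatol=1e-4))
    print(k,np.round(r.x,4),'off mm',np.round((r.x[:2]-[x,y])*1e3,1),round(r.fun,3))
cv2.imwrite('pics/F.png',np.vstack([np.hstack(tiles[0::2]),np.hstack(tiles[1::2])]))
E
```

```text
a [0.5311 0.4305 0.0098] off mm [0.1 1.5] 0.097
b [0.3765 0.2867 0.0101] off mm [0.8 1.9] 0.08
c [ 0.6766 -0.1056  0.01  ] off mm [ 2.  -0.3] 0.063
d [0.6452 0.1072 0.0097] off mm [1.1 0.5] 0.067
```

View pics/F.png

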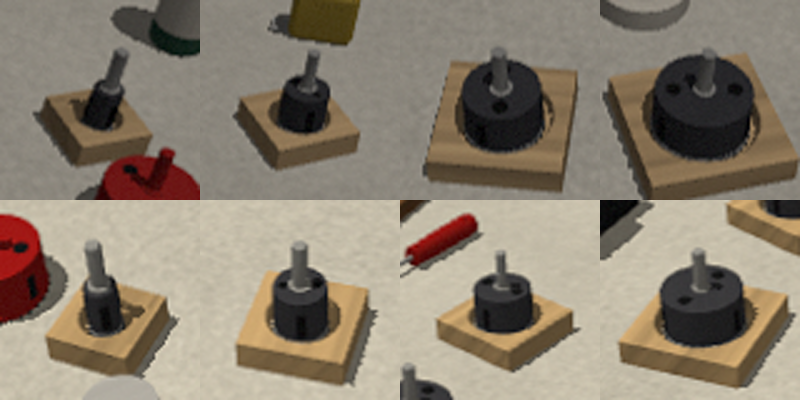

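All four stand upright and centred in their recesses, within 2 mm, with undersides fitted at about 10 mm against the 12 mm floor. The jar hasn't moved. Handing in.

```bash
python3 -c "
from cell import env
print(env.get_state()['time_s']); print(env.hand_in())"
```

```text
32.5
the job is handed in; nothing more can be done
None
```

All four hole saws are put away, each upright, teeth down, in the recess bored for its size (a, d, b, c in the order I did them). I handed in at 32.5 s, with the gripper raised clear of everything.

**Seating:** each saw met the recess floor at the expected height. The measured force changed by 2 to 5 N as each saw touched down.

**Final position check:** fitting both fixed cameras together put every saw within about 2 mm of its recess centre. The fitted undersides came out at 10 mm; the recess floor is at 12 mm, and the calibration is good to about 2 mm. Enlarged crops show all four standing upright inside the recess rims.

**Left alone:** the jar stands where it was, and the red and yellow look-alikes were not touched.

**Checks that disagreed:**
- My first final check fitted each camera alone with height left free. It gave positions several cm off for saw_a, and for saw_c in one view. Depth and height can't be separated from a single view, so I used the two-camera fit instead.
- The trained networks' first position estimates were up to about 25 mm apart between cameras, so I took the positions from outline fits.

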